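# Turn a tube end for end in the laser welding jig

## Task

One end of the tube in the white welding jig has been welded. Draw the tube out of the slot, turn it end for end and slide it back fully home, so that its bare end lies inside under the beam window and the welded end sticks out; then swing the red latch fully shut behind it and let go. Leave the other things on the bench where they are.

Things in the scene. Friction and masses are not known exactly. Their poses are not given: they have to be found in the camera images.
- jig: Fixed white welding jig on a base plate 170 x 300 x 15 mm. Origin on the table directly under the centre of a fully home tube; z up, +y points into the slot. A dark bed 24 mm wide (x), top at z = 45 mm, from y = -78 to 75 mm, carries the tube. The white housing over the slot is 72 mm wide, y = 28 to 120, top at z = 90 mm.
- tube_home (a point): Where the centre of a fully home tube lies: x = 0, y = 0, z = 60 mm in the jig's frame; axes as the jig's. The tube then spans y = -75 to 75, z = 45 to 75 mm and sticks out of the housing by 103 mm.
- slot_mouth (a point): Centre of the slot's mouth, at x = 0, y = 28, z = 60 mm in the jig's frame. The slot inside is 44 mm wide (x) and from z = 45 (bed) to 78 mm; it opens only to -y. Short yellow lips flare outward at both sides and on top of the mouth, from y = 18 to 32 mm, reaching 34 mm to either side and up to z = 93 mm.
- slot_end (a point): Centre of the end stop inside the slot, at x = 0, y = 75, z = 60 mm in the jig's frame. The beam window, an opening 32 mm (x) by 26 mm (y = 52 to 78) in the roof, shows the tube's inner end.
- tube_center (a point): Centre of the workpiece: a loose steel tube with closed ends, 40 mm wide (x) x 150 mm long (y) x 30 mm high (z), about 0.4 kg; z up at the start. Its welded end (copper-coloured band, dark bead) is at the tube's +y and starts inside the slot, within 4 mm of fully home. It slides freely on the bed.
- bare_end (a point): Middle of the tube's plain end face (bright steel with a thin dark line), 75 mm from the tube's centre along its -y.
- welded_end (a point): Middle of the tube's welded end face (copper-coloured band and dark bead), 75 mm from the tube's centre along its +y.
- latch_pivot (a point): Point on the latch's upright pivot axis, at x = 48, y = -85, z = 86 mm in the jig's frame. The post and boss under it are 22 mm across, up to z = 64 mm.
- latch_grip (a point): Grip of the red latch: an upright round red pin 14 mm in diameter, standing from z = 64 mm (top of the latch arm) to z = 108 mm; this point is on the pin's axis at z = 86 mm, 62.5 mm from the pivot axis. Shut, the pin stands at x = -14, y = -93 mm in the jig's frame.
- latch (a joint): Angle of the red latch arm (14 mm wide, z = 52 to 64 mm), rad. 0 = shut: the arm points to the jig's -x, 3 mm behind the outer end of a fully home tube. Grows counter-clockwise from above; 1.57 = open, arm to the jig's -y; stops at 0 and 2.2. Starts open, 1.55 to 2.1, clear of the tube's way; light friction (under 1 N at the pin) keeps it where it is left.
- bracket: Grey steel angle bracket, 90 x 60 x 80 mm, a bystander. Origin under its base's centre.
- brush_mid (a point): Middle of a hand brush lying on the bench, a bystander.
- nut: Large steel nut, 36 mm across, 15 mm high, a bystander. Origin under its centre.
- scrap_tray: Open blue plastic tray, 140 x 180 x 45 mm, a bystander. Origin under its centre.
Mind the look-alikes: they are no part of the job. What is shaped like the part that bears tube_center but blue, turquoise or yellow is not meant.

How it is judged:
On the way, in this order (a step that is already met when the one before it is completed fails the run):
1. the tube is out of the slot (y of each of welded_end, bare_end in the frame of jig below 0.026 m), for 0.1 s.
2. the tube is back in the slot, bare end first, within 8 mm of fully home (y of bare_end in the frame of jig above 0.067 m and x of bare_end in the frame of jig between -0.006 and 0.006 m and z of bare_end in the frame of jig below 0.068 m), for 0.2 s.
At the end, for the whole second after the job is handed in: The tube lies in the slot on its bed, bare end inside, its bare end face within 4.5 mm of the end stop, within 5 mm of the slot's centre line, within 6 mm of its proper height and within 0.08 rad of the slot's direction; the latch is shut to within 0.12 rad; tube and latch are at rest (y of bare_end in the frame of jig above 0.0705 m and x of bare_end in the frame of jig between -0.005 and 0.005 m and z of bare_end in the frame of jig between 0.054 and 0.066 m and angle between the y axis of tube_center and the y axis of jig, either way round below 0.08 rad and value of joint latch below 0.12 rad and linear speed of tube below 0.01 m/s and velocity of joint latch between -0.05 and 0.05 rad/s); the robot touches nothing.
It fails at once if a bystander (bracket, brush, nut or tray) is moved more than 30 mm (distance of any of bracket, brush_mid, nut, scrap_tray from where it was at the start of the episode above 0.03 m).
It also fails if it takes over 67 s, if anything falls off the work surface, if the arm or the gripper's body presses on something with over 40 N, if the wrist force passes 120 N, or if a joint passes its speed limit or range.

## Robot

A 6-joint arm with a two-finger parallel gripper is mounted at the origin on the work surface. World frame = base frame: x ahead of the robot, y to its left, z up, the work surface at z = 0. Lengths are in m, angles in rad, forces in N, time in s.
With the tool pointing down it reaches from about 0.375 to 0.975 m from the base axis. Payload 3.8 kg.
Tool frame: the origin (TCP) lies at the very end of the fingers, on their centre line; the grasp point (between the pads) lies behind it (robot.grip_point_offset is the z of the grasp point in the tool frame, in m); z points along the fingers, y is the line along which they close (so a half turn about z gives the same grasp; the last joint's range is limited). The gripper opens to 88 mm and grips with 3 to 60 N. Pads are 18 mm wide; open, the fingers measure 123 mm over their backs; the gripper's body (75 mm by 187 mm) begins 45 mm behind the grasp point.
Start: joints at [-1.156, 0.264, 1.604, -0, 1.274, -0.037], TCP at [0.295, -0.607, 0.239] pointing down, gripper open.
Joint ranges: [-2.63, 2.63], [-0.94, 2.18], [0.31, 2.57], [-1.31, 4.45], [0, 2.66], [-2.55, 2.55]. Speed limits (rad/s): [2.57, 2.57, 3.14, 3.14, 3.14, 3.14].

## Interface

Orientations are given as a unit quaternion [w, x, y, z].
In Python, from rig import robot gives the robot as it stands.
- The arm moves only by the tool jog_arm, never from a script. Its argument "motion" is a list of rows, each a list of 3 entries, a list of its own where there are three numbers: the shift along the world's x, y, z in mm, then the turn about the world's z in degrees, then the gripper command: -1 is shut, 1 is fully open, values between are in proportion. In form: [[[x, y, z], roll, gripper], ...]. A call has 1 to 5 rows; each row shifts and turns the commanded pose from where the row before left it; what a row does not reach is not made up. A row lasts 1/12 s, in which the tool goes at most 41.7 mm and 7.16 degrees, less where a joint would pass 70% of its speed; a pose out of reach is approached as far as the arm can. A call is refused whole if a number of a shift passes 41.7 or a number of a turn 7.16, either way. A call with a gripper value outside its range is refused whole. The fingers move at their own pace and stop on an object; "newtons" is the grip in N (left out, the last holds). Time passes only in rows, so rows that do not move let the fingers close. It gives the time, the measured TCP pose, the force, the opening and the grip force at its end, in the units of the state.
- robot.get_state(): the state, without advancing time (a new reading comes with each control period).
- robot.snapshot(name): name is "scene" or "top"; returns the picture (384x512x3 uint8, red, green, blue); there is no depth.
- robot.camera_params(name): a dict with "fx", "fy", "cx", "cy" (pixels), "R" (3x3) and "t" (3): a world point X has camera coordinates R X + t. Camera axes: x right, y down, z forward; pixel columns grow to the right and rows downward; lengths in m; the calibration is good to about 2 mm. A picture is of the moment at which its call begins. camera_params takes no time and is no camera call.
- robot.finish_job(): hands the job in; it is judged then, once.
The state is a dict: "clock": time; "joint_pos": joint angles; "joint_vel": joint speeds; "joint_efforts": joint torques, N m; "tcp_pos": TCP position; "eef_rot": TCP orientation; "ft_force": force on the tool from outside, world axes, zero at the start; "torque": the same for the moment, N m; "opening": finger opening in m; "grasp_force": force on a finger pad.
Only numpy, scipy, OpenCV 4.12 (cv2) and the standard library are available. Lean on these libraries where they do the work, as an engineer would, in place of code of your own. Each camera call takes 0.05 s, during which the arm holds its last target. There are 200 camera calls.

## Working session

There is one attempt and no reset: what is moved stays moved. The work goes in short steps, Python scripts to look and compute and a tool call to move; the robot and the scene stay as the last step left them, time stands still between calls to the robot, and variables do not carry over. Pictures are saved under pics/ and viewed, at most 10 in all, crops included, and the job is handed in when it is done.

Besides the shell and the picture viewer there is one more tool, called after "Call:" by a JSON object that holds its "name" and its "arguments", one argument or row to a line. jog_arm: Moves the arm, as the interface text tells. Its arguments: {"type":"object","properties":{"motion":{"type":"array"},"newtons":{"type":"number"}},"required":["motion"]}

```bash
mkdir -p pics; ls
cat > h.py <<'E'
import numpy as np,cv2
from rig import robot
def snap(cam,name):
    im=np.asarray(robot.snapshot(cam)); cv2.imwrite('pics/'+name,im[:,:,::-1]); return im
def ray(cam,u,v,z):
    p=robot.camera_params(cam);R=np.array(p['R']);t=np.array(p['t'])
    d=R.T@np.array([(u-p['cx'])/p['fx'],(v-p['cy'])/p['fy'],1]);c=-R.T@t
    return c+d*(z-c[2])/d[2]
def proj(cam,X):
    p=robot.camera_params(cam);q=np.array(p['R'])@X+np.array(p['t']);return q[0]/q[2]*p['fx']+p['cx'],q[1]/q[2]*p['fy']+p['cy']
E
python3 - <<'E'
from h import *
a=snap('top','t0.png');b=snap('scene','s0.png')
cv2.imwrite('pics/both.png',cv2.resize(np.vstack([a,b])[:,:,::-1],(450,600)) if 0 else np.hstack([a,b])[:,:,::-1])
for c in('top','scene'):
    p=robot.camera_params(c);print(c,p['fx'],p['cx'],p['cy'],-np.array(p['R']).T@np.array(p['t']))
print(robot.grip_point_offset,robot.get_state())
E
```

```text
pics
top 372.63980838647757 258.7706555139012 199.50326089537145 [0.42418234 0.00984583 1.19331079]
scene 385.05277362669335 257.29655160696825 202.637649820693 [ 1.21459479 -0.09944096  0.86361541]
-0.0187 {'clock': 0.1, 'joint_pos': array([-1.15586722e+00,  2.64670969e-01,  1.60519433e+00, -6.69087359e-07,
        1.27367600e+00, -3.69028946e-02]), 'joint_vel': array([-0.00154893, -0.00111517, -0.00115051, -0.00134737, -0.00056644,
        0.00144688]), 'joint_efforts': array([-7.58102965e-05, -5.03618789e+01, -3.58072543e+01,  7.30441441e-02,
        2.33011425e-02, -5.10705001e-05]), 'tcp_pos': array([ 0.29446355, -0.60670264,  0.23754038]), 'eef_rot': array([-9.56912595e-04,  9.74588848e-01,  2.23999168e-01, -1.83379746e-04]), 'ft_force': array([ 0.50262998,  0.51852042, -0.21312319]), 'torque': array([ 0.02104744, -0.02727035,  0.01860284]), 'grasp_force': 0.0, 'opening': 0.08814123786653529}
```

View pics/t0.png

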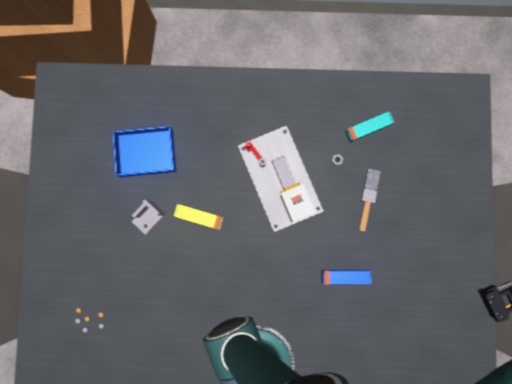

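View pics/s0.png

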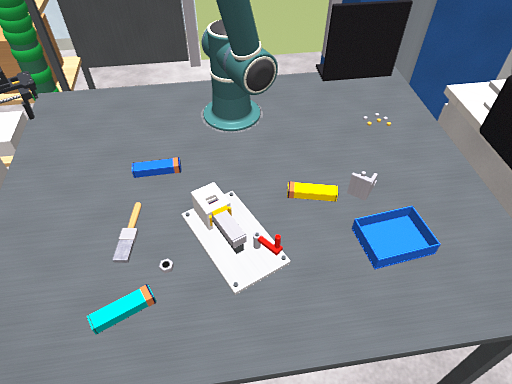

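The top view shows four tube-shaped things: blue (347,277), turquoise (370,126), yellow (198,217) and bare steel in the white jig (286,172). The steel one fits: it isn't one of the excluded colours, it sits in the jig, and copper shows in the window at (297,200). The latch pin is at (248,146) and its pivot at (262,162). I'll confirm in a crop and measure.

Run:
```python
from h import *
a=cv2.imread('pics/t0.png');b=cv2.imread('pics/s0.png')
ca=cv2.resize(a[120:236,232:330],None,fx=5,fy=5,interpolation=cv2.INTER_CUBIC)
cv2.imwrite('pics/c0.png',ca)
hsv=cv2.cvtColor(a,cv2.COLOR_BGR2HSV)
roi=np.zeros(a.shape[:2],np.uint8);roi[120:236,232:330]=1
m=((hsv[...,2]>170)&(hsv[...,1]<40)&(roi>0)).astype(np.uint8)
allm=(((hsv[...,2]>150)|(hsv[...,1]>150))&(roi>0)).astype(np.uint8)
cs,_=cv2.findContours(m,cv2.RETR_EXTERNAL,cv2.CHAIN_APPROX_NONE)
h=cv2.convexHull(max(cs,key=cv2.contourArea))
W=np.array([ray('top',u,v,.015)[:2] for u,v in h[:,0]],np.float32)
r=cv2.minAreaRect(W);print('plate',r,cv2.boxPoints(r))
s=((hsv[...,2]>235)&(hsv[...,1]<30)&(roi>0)).astype(np.uint8)
print('plate V',hsv[215,280],hsv[160,260],'house',hsv[210,300],'tube',hsv[172,286])
for nm,mk in(('red',((hsv[...,0]<6)|(hsv[...,0]>174))&(hsv[...,1]>150)&(hsv[...,2]>100)),('yel',(hsv[...,0]>15)&(hsv[...,0]<30)&(hsv[...,1]>150)),('cop',(hsv[...,0]>=6)&(hsv[...,0]<14)&(hsv[...,1]>90))):
    y,x=np.nonzero(mk&(roi>0));print(nm,len(x),x.mean(),y.mean(),x.min(),x.max(),y.min(),y.max())
# red in scene: pin
hs=cv2.cvtColor(b,cv2.COLOR_BGR2HSV);mk=((hs[...,0]<6)|(hs[...,0]>174))&(hs[...,1]>150)&(hs[...,2]>80);mk[:220]=0
y,x=np.nonzero(mk&(np.arange(512)[None]>250)&(np.arange(512)[None]<300));print('sred',x.min(),x.max(),y.min(),y.max(),x[y<y.min()+4].mean())
```

```text
plate ((0.5819312334060669, -0.06029343605041504), (0.29982730746269226, 0.16929686069488525), 24.080198287963867) [[ 0.41052592 -0.04417853]
 [ 0.47960162 -0.19874237]
 [ 0.75333655 -0.07640834]
 [ 0.68426085  0.0781555 ]]
plate V [132   6 216] [159  22 186] house [160   3 241] tube [138  13 202]
red 83 252.16867469879517 149.55421686746988 245 260 143 158
yel 20 291.95 186.45 285 299 184 189
cop 33 295.8787878787879 198.0 292 300 195 201
sred 258 282 234 254 273.36
```

View pics/c0.png

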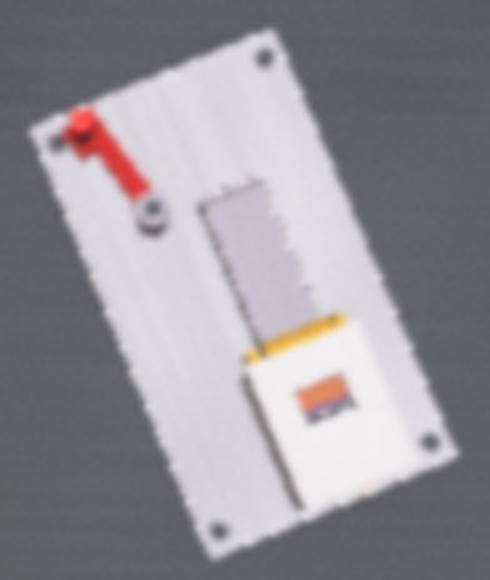

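```bash
cat >> h.py <<'E'
th=np.deg2rad(24.08)
YJ=np.array([-np.cos(th),-np.sin(th)]);XJ=np.array([YJ[1],-YJ[0]])
PC=np.array([.5819,-.0603])
def pj(P,o=PC): d=np.asarray(P)[:2]-o; return 1e3*np.array([d@XJ,d@YJ])
E
python3 - <<'E'
from h import *
for n,u,v,z in [('tubeL',203,210,.075),('tubeR',268,180,.075),('tubeLbase',264,355,.075),('winTL',293,390,.09),('winTR',343,372,.09),('winBR',357,405,.09),('winBL',308,425,.09),('roofFL',245,368,.09),('roofBL',305,507,.09),('roofFR',350,322,.09),('roofBR',417,465,.09),('pivot',151,208,.064),('pin',84,122,.108),('lipL',245,358,.093),('lipR',343,318,.093)]:
    print(n,pj(ray('top',232+(u+.5)/5-.5,120+(v+.5)/5-.5,z)).round(1))
E
```

```text
tubeL [  9.  -48.5]
tubeR [-34.6 -50.2]
tubeLbase [ 9.3 47.1]
winTL [ 3.2 73.9]
winTR [-28.5  75.5]
winBR [-28.4  96.8]
winBL [ 3.1 96.5]
roofFL [24.4 50.8]
roofBL [ 23.8 140.5]
roofFR [-44.1  49.6]
roofBR [-47.2 143.3]
pivot [ 36.7 -63.5]
pin [  56.9 -119.1]
lipL [22.4 45.5]
lipR [-40.7  46. ]
```

The crop shows the steel tube lying in the slot. Its copper/dark weld is in the window at crop (325,395), the outer end spans crop (203,210)–(268,180), the pin is at (84,122) and the pivot at (151,208). The plate measures 300×169 mm, which matches. The jig origin comes out at about (0.566,-0.081) with the slot direction at 204°. Now I'll move above the tube.

Call:
{"name": "jog_arm", "arguments": {
  "motion": [
    [[18,35,0],-0.4,1],
    [[18,35,0],-0.4,1],
    [[18,35,0],-0.4,1],
    [[18,35,0],-0.4,1],
    [[18,35,0],-0.2,1]
  ],
  "newtons": 40
}}

```text
clock: 0.52
tcp_pos: [0.3848, -0.4304, 0.238]
eef_rot: [-0.001, 0.978, 0.208, -0.0]
ft_force: [-0.0, -0.1, 0.0]
opening: 0.0882
grasp_force: 0.0
```

Call:
{"name": "jog_arm", "arguments": {
  "motion": [
    [[18,35,0],0,1],
    [[18,35,0],0,1],
    [[18,35,0],0,1],
    [[18,35,0],0,1],
    [[18,35,0],0,1]
  ]
}}

```text
clock: 0.93
tcp_pos: [0.4748, -0.2553, 0.2383]
eef_rot: [-0.0, 0.978, 0.209, -0.0]
ft_force: [1.1, -0.9, -0.5]
opening: 0.0881
grasp_force: 0.0
```

Call:
{"name": "jog_arm", "arguments": {
  "motion": [
    [[18,35,0],0,1],
    [[18,35,0],0,1],
    [[18,35,0],0,1],
    [[18,35,0],0,1],
    [[22,37,0],0,1]
  ]
}}

```text
clock: 1.35
tcp_pos: [0.5678, -0.0796, 0.2383]
eef_rot: [-0.0, 0.978, 0.209, -0.0]
ft_force: [0.1, -0.7, 0.1]
opening: 0.0885
grasp_force: 0.0
```

Call:
{"name": "jog_arm", "arguments": {
  "motion": [
    [[0,0,-33],0,1],
    [[0,0,-33],0,1],
    [[0,0,-32],0,1],
    [[0,0,0],0,1],
    [[0,0,0],0,1]
  ]
}}

```text
clock: 1.77
tcp_pos: [0.5658, -0.0809, 0.1384]
eef_rot: [-0.001, 0.978, 0.209, -0.003]
ft_force: [0.5, 0.2, 0.5]
opening: 0.0881
grasp_force: 0.0
```

```bash
cat >> h.py <<'E'
O=np.array([.5659,-.0809])
def st():
    s=robot.get_state();R=None
    q=s['eef_rot'];yaw=np.degrees(2*np.arctan2(q[2],q[1]))
    print('t',round(s['clock'],2),'jig',pj(s['tcp_pos'],O).round(1),'tcp',(s['tcp_pos']*1e3).round(1),'close',round(yaw-90,1),'F',np.round(s['ft_force'],1),'open',round(s['opening']*1e3,1),'g',round(s['grasp_force'],1),'q6',round(s['joint_pos'][5],2))
def j2w(x,y): print('world mm',(1e3*(x*XJ+y*YJ)/1e0).round(1))
E
python3 - <<'E'
from h import *
st();a=snap('scene','s1.png')
for P in [(0,0,75),(0,-75,75),(0,0,93)]:
    w=O+P[0]/1e3*XJ+P[1]/1e3*YJ; print(P,proj('scene',np.r_[w,P[2]/1e3]))
c=cv2.resize(a[150:300,170:330],None,fx=4,fy=4,interpolation=cv2.INTER_CUBIC);cv2.imwrite('pics/s1c.png',c[:,:,::-1])
E
```

```text
t 1.77 jig [0.  0.1] tcp [565.8 -80.9 138.4] close -65.9 F [0.5 0.2 0.5] open 88.1 g 0.0 q6 0.96
(0, 0, 75) (np.float64(223.80502856960368), np.float64(218.61495979889708))
(0, -75, 75) (np.float64(238.5045523559613), np.float64(237.9507236569131))
(0, 0, 93) (np.float64(223.4106949908727), np.float64(214.23995495209718))
```

View pics/s1c.png

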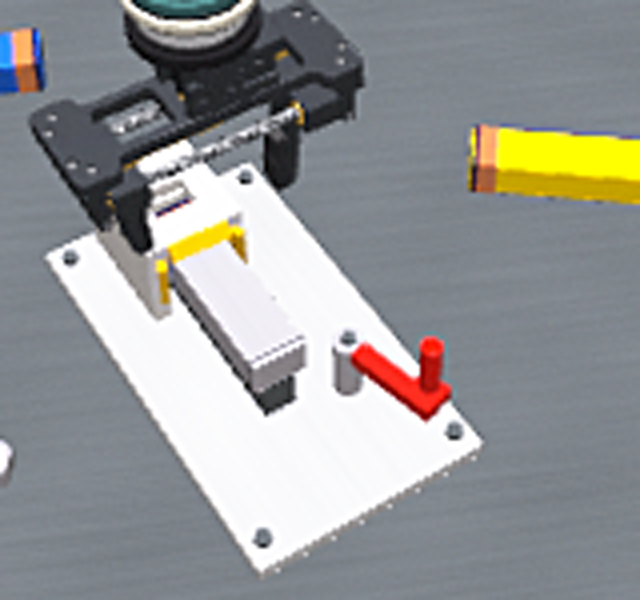

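The crop shows the gripper above the tube, straddling it and clear of the yellow lips (crop 165–245, 235–290). The tube's outer end is at crop (277,356) against a predicted (274,352), which agrees. Descending and gripping.

Call:
{"name": "jog_arm", "arguments": {
  "motion": [
    [[4,2,-32],0,1],
    [[0,0,-32],0,1],
    [[0,0,-31],0,1],
    [[0,0,0],0,1],
    [[0,0,0],0,-0.3]
  ]
}}

```text
clock: 2.23
tcp_pos: [0.5721, -0.0798, 0.0465]
eef_rot: [-0.0, 0.978, 0.208, -0.0]
ft_force: [-0.4, -0.4, -0.1]
opening: 0.0833
grasp_force: 0.0
```

Call:
{"name": "jog_arm", "arguments": {
  "motion": [
    [[0,0,0],0,-1],
    [[0,0,0],0,-1],
    [[0,0,0],0,-1],
    [[0,0,0],0,-1],
    [[0,0,0],0,-1]
  ]
}}

```text
clock: 2.65
tcp_pos: [0.5729, -0.0796, 0.0471]
eef_rot: [0.0, 0.978, 0.209, 0.001]
ft_force: [-0.3, -0.1, -0.1]
opening: 0.0505
grasp_force: 0.0
```

Run:
```python
from h import *
st();print((YJ*-20).round(1),(YJ*-70).round(1))
```

```text
t 2.65 jig [-1.7 -6.9] tcp [572.9 -79.6  47.1] close -65.9 F [-0.3 -0.1 -0.1] open 50.5 g 0.0 q6 0.97
[18.3  8.2] [63.9 28.6]
```

Call:
{"name": "jog_arm", "arguments": {
  "motion": [
    [[0,0,-3],0,-1],
    [[0,0,0],0,-1],
    [[0,0,0],0,-1],
    [[0,0,0],0,-1],
    [[0,0,0],0,-1]
  ]
}}

```text
clock: 3.07
tcp_pos: [0.5721, -0.0791, 0.0429]
eef_rot: [-0.0, 0.978, 0.209, 0.0]
ft_force: [-0.4, 3.2, 3.4]
opening: 0.0396
grasp_force: 40.0
```

```bash
python3 -c "
from h import *
st()"
```

```text
t 3.07 jig [-0.8 -6.4] tcp [572.1 -79.1  42.9] close -65.9 F [-0.4  3.2  3.4] open 39.6 g 40.0 q6 0.97
```

Call:
{"name": "jog_arm", "arguments": {
  "motion": [
    [[9,4,1],0,-1],
    [[11,5,0],0,-1],
    [[11,5,0],0,-1],
    [[11,5,0],0,-1],
    [[11,5,0],0,-1]
  ]
}}

```text
clock: 3.48
tcp_pos: [0.6261, -0.0549, 0.043]
eef_rot: [-0.0, 0.978, 0.209, -0.0]
ft_force: [-0.6, 0.1, -3.0]
opening: 0.0397
grasp_force: 40.0
```

Call:
{"name": "jog_arm", "arguments": {
  "motion": [
    [[1,0,0],0,-1],
    [[0,0,0],0,-1],
    [[1,0,8],0,-1],
    [[2,1,15],0,-1],
    [[3,2,25],0,-1]
  ]
}}

```text
clock: 3.9
tcp_pos: [0.6285, -0.0525, 0.0892]
eef_rot: [-0.001, 0.978, 0.208, -0.004]
ft_force: [-0.3, -0.5, -3.0]
opening: 0.0392
grasp_force: 40.0
```

```bash
python3 -c "
from h import *
st()"
```

```text
t 3.9 jig [  0.4 -68.8] tcp [628.5 -52.5  89.2] close -65.9 F [-0.3 -0.5 -3. ] open 39.2 g 40.0 q6 1.03
```

Call:
{"name": "jog_arm", "arguments": {
  "motion": [
    [[5,2,35],0,-1],
    [[5,2,35],7,-1],
    [[0,0,10],7,-1],
    [[0,0,0],7,-1],
    [[0,0,0],7,-1]
  ]
}}

```text
clock: 4.32
tcp_pos: [0.6427, -0.0489, 0.1746]
eef_rot: [0.001, 0.897, 0.442, 0.002]
ft_force: [0.7, -0.5, -3.3]
opening: 0.0394
grasp_force: 40.0
```

Call:
{"name": "jog_arm", "arguments": {
  "motion": [
    [[0,0,0],7,-1],
    [[0,0,0],7,-1],
    [[0,0,0],7,-1],
    [[0,0,0],7,-1],
    [[0,0,0],7,-1]
  ]
}}

```text
clock: 4.73
tcp_pos: [0.6412, -0.0488, 0.1721]
eef_rot: [-0.0, 0.723, 0.691, -0.0]
ft_force: [-0.8, -0.2, -3.2]
opening: 0.0394
grasp_force: 40.0
```

Call:
{"name": "jog_arm", "arguments": {
  "motion": [
    [[0,0,0],7,-1],
    [[0,0,0],7,-1],
    [[0,0,0],7,-1],
    [[0,0,0],7,-1],
    [[0,0,0],7,-1]
  ]
}}

```text
clock: 5.15
tcp_pos: [0.6411, -0.0488, 0.1721]
eef_rot: [-0.0, 0.482, 0.876, -0.0]
ft_force: [0.3, 0.1, -2.5]
opening: 0.0396
grasp_force: 40.0
```

Call:
{"name": "jog_arm", "arguments": {
  "motion": [
    [[0,0,0],7,-1],
    [[0,0,0],7,-1],
    [[0,0,0],7,-1],
    [[0,0,0],7,-1],
    [[0,0,0],7,-1]
  ]
}}

```text
clock: 5.57
tcp_pos: [0.6411, -0.0488, 0.172]
eef_rot: [-0.0, 0.196, 0.981, -0.0]
ft_force: [-0.5, -0.1, -3.9]
opening: 0.0398
grasp_force: 40.0
```

Call:
{"name": "jog_arm", "arguments": {
  "motion": [
    [[0,0,0],7,-1],
    [[0,0,0],7,-1],
    [[0,0,0],7,-1],
    [[0,0,0],7,-1],
    [[0,0,0],7,-1]
  ]
}}

```text
clock: 5.98
tcp_pos: [0.6412, -0.0488, 0.1721]
eef_rot: [-0.0, -0.108, 0.994, -0.0]
ft_force: [0.6, -0.3, -3.5]
opening: 0.0395
grasp_force: 40.0
```

Call:
{"name": "jog_arm", "arguments": {
  "motion": [
    [[0,0,0],6,-1],
    [[0,0,0],6,-1],
    [[0,0,0],0,-1],
    [[0,0,0],0,-1],
    [[0,0,0],0,-1]
  ]
}}

```text
clock: 6.4
tcp_pos: [0.6416, -0.0486, 0.1719]
eef_rot: [-0.0, -0.207, 0.978, 0.0]
ft_force: [-0.9, -0.7, -3.1]
opening: 0.0394
grasp_force: 40.0
```

Run:
```python
from h import *
st();a=snap('scene','s2.png');b=snap('top','t2.png')
c=cv2.resize(a[130:290,170:330],(600,600),interpolation=cv2.INTER_CUBIC);cv2.imwrite('pics/s2c.png',c[:,:,::-1])
```

```text
t 6.4 jig [ -1.4 -82.3] tcp [641.6 -48.6 171.9] close 113.9 F [-0.9 -0.7 -3.1] open 39.4 g 40.0 q6 -2.1
```

View pics/s2c.png

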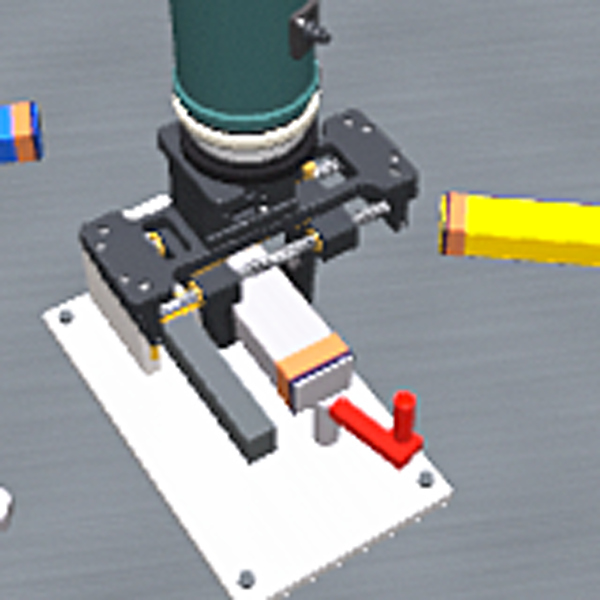

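The crop shows the tube held turned: the copper end at crop (315,370) points outward, and the bed (220,400) is free. Lowering in front of the mouth.

Call:
{"name": "jog_arm", "arguments": {
  "motion": [
    [[-8,-4,-30],0,-1],
    [[-8,-4,-30],0,-1],
    [[0,0,-20],0,-1],
    [[0,0,0],0,-1],
    [[0,0,0],0,-1]
  ]
}}

```text
clock: 6.92
tcp_pos: [0.6247, -0.0563, 0.0904]
eef_rot: [-0.002, -0.208, 0.978, 0.001]
ft_force: [0.3, -0.5, -2.4]
opening: 0.0398
grasp_force: 40.0
```

```bash
python3 -c "
from h import *
st()"
```

```text
t 6.92 jig [ -1.6 -63.7] tcp [624.7 -56.3  90.4] close 114.0 F [ 0.3 -0.5 -2.4] open 39.8 g 40.0 q6 -2.12
```

Call:
{"name": "jog_arm", "arguments": {
  "motion": [
    [[0,0,-18],0,-1],
    [[0,0,-16],0,-1],
    [[0,0,-10],0,-1],
    [[0,0,-2],0,-1],
    [[0,0,0],0,-1]
  ]
}}

```text
clock: 7.33
tcp_pos: [0.6264, -0.0564, 0.0462]
eef_rot: [0.0, -0.209, 0.978, -0.0]
ft_force: [0.4, -0.1, -2.4]
opening: 0.0397
grasp_force: 40.0
```

```bash
python3 -c "
from h import *
st()"
```

```text
t 7.33 jig [ -2.3 -65.3] tcp [626.4 -56.4  46.2] close 114.1 F [ 0.4 -0.1 -2.4] open 39.7 g 40.0 q6 -2.12
```

Call:
{"name": "jog_arm", "arguments": {
  "motion": [
    [[0,1,-2],0,-1],
    [[-6,-3,0],0,-1],
    [[-6,-3,0],0,-1],
    [[-6,-3,0],0,-1],
    [[-6,-2,0],0,-1]
  ]
}}

```text
clock: 7.75
tcp_pos: [0.6048, -0.0661, 0.0453]
eef_rot: [0.004, -0.208, 0.978, -0.0]
ft_force: [1.6, 3.3, 0.2]
opening: 0.0398
grasp_force: 40.0
```

```bash
python3 -c "
from h import *
st()"
```

```text
t 7.75 jig [ -2.3 -41.6] tcp [604.8 -66.1  45.3] close 114.0 F [1.6 3.3 0.2] open 39.8 g 40.0 q6 -2.14
```

Call:
{"name": "jog_arm", "arguments": {
  "motion": [
    [[-6,-2,0],0,-1],
    [[-6,-2,0],0,-1],
    [[-6,-3,-1],0,-1],
    [[-6,-3,0],0,-1],
    [[0,0,0],0,-1]
  ]
}}

```text
clock: 8.17
tcp_pos: [0.5766, -0.0772, 0.0429]
eef_rot: [-0.0, -0.208, 0.978, -0.0]
ft_force: [-1.6, -0.1, 0.9]
opening: 0.0393
grasp_force: 40.0
```

```bash
python3 -c "
from h import *
st()"
```

```text
t 8.17 jig [ -1.  -11.3] tcp [576.6 -77.2  42.9] close 114.1 F [-1.6 -0.1  0.9] open 39.3 g 40.0 q6 -2.17
```

Call:
{"name": "jog_arm", "arguments": {
  "motion": [
    [[0,0,0],0,1],
    [[0,0,0],0,1],
    [[0,0,0],0,1],
    [[0,0,0],0,1],
    [[0,0,0],0,1]
  ]
}}

```text
clock: 8.58
tcp_pos: [0.5783, -0.0764, 0.0428]
eef_rot: [0.0, -0.209, 0.978, -0.0]
ft_force: [-0.0, 0.4, -0.3]
opening: 0.071
grasp_force: 0.0
```

Call:
{"name": "jog_arm", "arguments": {
  "motion": [
    [[9,4,0],0,0.1],
    [[9,4,0],0,0.1],
    [[5,2,0],0,0.1],
    [[0,0,0],0,-1],
    [[0,0,0],0,-1]
  ]
}}

```text
clock: 9.0
tcp_pos: [0.6016, -0.0661, 0.0427]
eef_rot: [0.0, -0.209, 0.978, -0.0]
ft_force: [-0.6, -0.5, 0.7]
opening: 0.0422
grasp_force: 0.0
```

Call:
{"name": "jog_arm", "arguments": {
  "motion": [
    [[0,0,0],0,-1],
    [[0,0,0],0,-1],
    [[0,0,0],0,-1],
    [[0,0,0],0,-1],
    [[0,0,0],0,-1]
  ]
}}

```text
clock: 9.42
tcp_pos: [0.6007, -0.0665, 0.0426]
eef_rot: [-0.0, -0.209, 0.978, 0.0]
ft_force: [1.2, 1.1, -1.2]
opening: 0.0399
grasp_force: 40.0
```

```bash
python3 -c "
from h import *
st()"
```

```text
t 9.42 jig [ -1.  -37.7] tcp [600.7 -66.5  42.6] close 114.1 F [ 1.2  1.1 -1.2] open 39.9 g 40.0 q6 -2.14
```

Push in 12 mm, then creep until the stop is felt.

Call:
{"name": "jog_arm", "arguments": {
  "motion": [
    [[-5,-2,0],0,-1],
    [[-4,-2,0],0,-1],
    [[-3,-1,0],0,-1],
    [[0,0,0],0,-1],
    [[0,0,0],0,-1]
  ]
}}

```text
clock: 9.83
tcp_pos: [0.5898, -0.0713, 0.043]
eef_rot: [0.001, -0.208, 0.978, -0.0]
ft_force: [4.1, 2.1, -3.2]
opening: 0.0394
grasp_force: 40.0
```

```bash
python3 -c "
from h import *
st()"
```

```text
t 9.83 jig [ -1.  -25.7] tcp [589.8 -71.3  43. ] close 114.1 F [ 4.1  2.1 -3.2] open 39.4 g 40.0 q6 -2.15
```

Call:
{"name": "jog_arm", "arguments": {
  "motion": [
    [[-2,-1,0],0,-1],
    [[0,0,0],0,-1],
    [[-1,0,0],0,-1],
    [[0,0,0],0,-1],
    [[0,0,0],0,-1]
  ]
}}

```text
clock: 10.25
tcp_pos: [0.59, -0.0714, 0.044]
eef_rot: [0.005, -0.208, 0.978, -0.0]
ft_force: [11.4, 6.3, -5.1]
opening: 0.0392
grasp_force: 40.0
```

```bash
python3 -c "
from h import *
st()"
```

```text
t 10.25 jig [ -1.2 -25.9] tcp [590.  -71.4  44. ] close 114.0 F [11.4  6.3 -5.1] open 39.2 g 40.0 q6 -2.16
```

Run:
```python
from h import *
a=snap('scene','s3.png');b=snap('top','t3.png')
c=cv2.resize(a[170:270,190:290],(600,600),interpolation=cv2.INTER_CUBIC)
for y in(-75,-80):
  for x in (-20,20):
    w=O+x/1e3*XJ+y/1e3*YJ;print(x,y,(np.array(proj('scene',np.r_[w,.075]))-[190,170])*6)
cv2.imwrite('pics/s3c.png',c[:,:,::-1]); st()
```

```text
-20 -75 [250.12529354 428.53302179]
20 -75 [331.31868738 387.18662419]
-20 -80 [256.20240779 436.74106529]
20 -80 [337.53436538 395.15488527]
t 10.35 jig [ -1.2 -25.9] tcp [590.  -71.4  44. ] close 114.0 F [10.7  7.  -5.4] open 39.7 g 40.0 q6 -2.16
```

View pics/s3c.png

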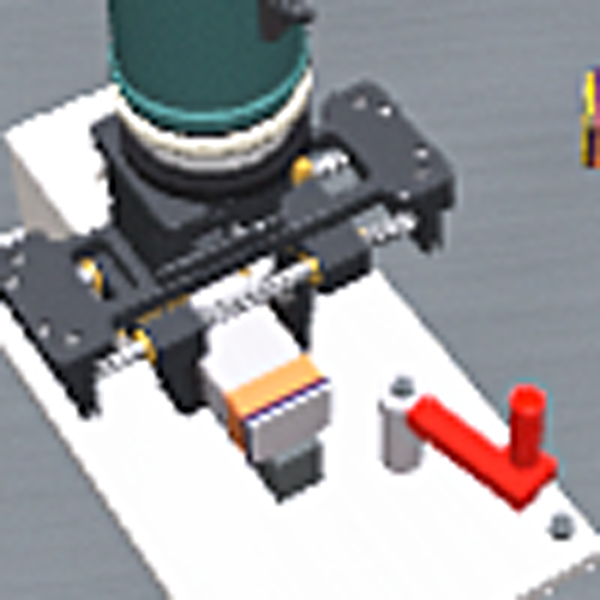

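The crop shows the welded (copper) end at crop (280,400) outward. Its end-face corners at (248,425) and (328,380) sit on the predicted home positions (250,428) and (331,387), and 13 N of resistance means the stop is reached. Releasing and moving over the pin.

Call:
{"name": "jog_arm", "arguments": {
  "motion": [
    [[0,0,0],0,1],
    [[0,0,0],0,1],
    [[0,0,0],0,1],
    [[0,0,0],0,1],
    [[0,0,0],0,1]
  ]
}}

```text
clock: 10.77
tcp_pos: [0.5853, -0.0727, 0.0425]
eef_rot: [-0.001, -0.209, 0.978, 0.0]
ft_force: [-0.6, 0.6, -0.2]
opening: 0.0709
grasp_force: 0.0
```

Call:
{"name": "jog_arm", "arguments": {
  "motion": [
    [[0,0,20],0,1],
    [[0,0,35],0,1],
    [[0,0,38],0,1],
    [[20,28,0],0,1],
    [[20,28,0],0,1]
  ]
}}

```text
clock: 11.18
tcp_pos: [0.6283, -0.0176, 0.1399]
eef_rot: [0.003, -0.207, 0.978, -0.001]
ft_force: [1.5, -1.0, 0.2]
opening: 0.0881
grasp_force: 0.0
```

Call:
{"name": "jog_arm", "arguments": {
  "motion": [
    [[20,28,0],0,1],
    [[20,28,0],0,1],
    [[0,0,0],0,1],
    [[0,0,0],0,1],
    [[0,0,0],0,1]
  ],
  "newtons": 10
}}

```text
clock: 11.6
tcp_pos: [0.6652, 0.0392, 0.1351]
eef_rot: [-0.001, -0.209, 0.978, -0.0]
ft_force: [-0.0, 0.2, -0.1]
opening: 0.088
grasp_force: 0.0
```

Run:
```python
from h import *
st();a=snap('scene','s4.png');b=snap('top','t4.png')
for p in [(69.5,-143,.108),(69.5,-143,.064)]:
    w=O+p[0]/1e3*XJ+p[1]/1e3*YJ;print((np.array(proj('scene',np.r_[w,p[2]]))-[190,150])*4)
c=cv2.resize(a[150:270,190:310],(480,480),interpolation=cv2.INTER_CUBIC)
d=cv2.resize(b[130:230,232:307],None,fx=4.8,fy=4.8,interpolation=cv2.INTER_CUBIC)
cv2.imwrite('pics/c4.png',np.hstack([c[:480],d[:480]])[:,:,::-1][:, :800])
```

```text
t 11.6 jig [  69.2 -139.7] tcp [665.2  39.2 135.1] close 114.1 F [-0.   0.2 -0.1] open 88.0 g 0.0 q6 -1.97
[347.97438102 345.74490047]
[344.75163411 387.52019109]
```

View pics/c4.png

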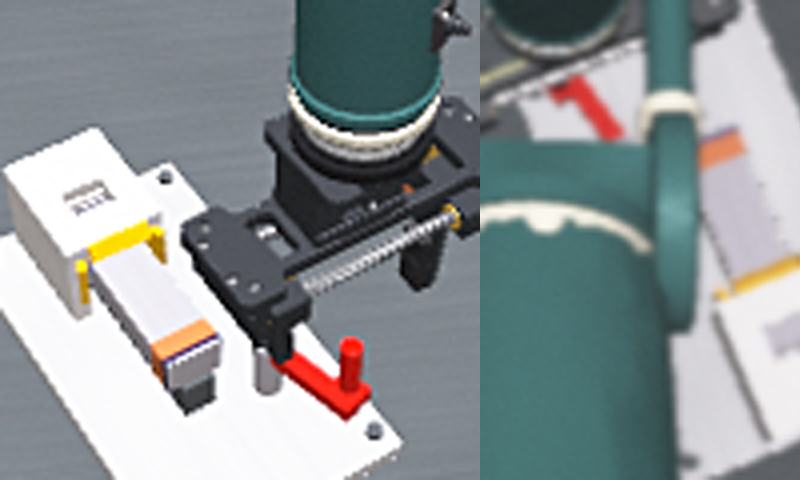

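The left crop shows the tube seated, with bright steel in the window. The pin top is at crop (350,345) against a predicted (348,346). Descending and gripping the pin lightly.

Call:
{"name": "jog_arm", "arguments": {
  "motion": [
    [[3,1,-27],0,1],
    [[0,0,-27],0,0],
    [[0,0,0],0,-1],
    [[0,0,0],0,-1],
    [[0,0,0],0,-1]
  ],
  "newtons": 8
}}

```text
clock: 12.12
tcp_pos: [0.669, 0.0397, 0.0826]
eef_rot: [0.0, -0.208, 0.978, -0.0]
ft_force: [-0.0, -0.4, 0.4]
opening: 0.0635
grasp_force: 0.0
```

Call:
{"name": "jog_arm", "arguments": {
  "motion": [
    [[0,0,0],0,-1],
    [[0,0,0],0,-1],
    [[0,0,0],0,-1],
    [[0,0,0],0,-1],
    [[0,0,0],0,-1]
  ]
}}

```text
clock: 12.53
tcp_pos: [0.6694, 0.0406, 0.0824]
eef_rot: [0.001, -0.209, 0.978, -0.0]
ft_force: [0.0, 0.1, -0.1]
opening: 0.0302
grasp_force: 0.0
```

Call:
{"name": "jog_arm", "arguments": {
  "motion": [
    [[0,0,0],0,-1],
    [[0,0,0],0,-1],
    [[0,0,0],0,-1],
    [[0,0,0],0,-1],
    [[0,0,0],0,-1]
  ]
}}

```text
clock: 12.95
tcp_pos: [0.669, 0.0408, 0.0817]
eef_rot: [0.0, -0.209, 0.978, 0.0]
ft_force: [-0.5, 2.0, 1.6]
opening: 0.0139
grasp_force: 8.0
```

Run:
```python
from h import *
st()
a0=np.arctan2(-57,21)
pts=[np.array([48,-85])+62.5*np.array([np.cos(a),np.sin(a)]) for a in np.linspace(a0,-np.pi+np.arctan2(8,62)+0,13)]
for p,q in zip(pts,pts[1:]):
    d=q-p; print(q.round(0),(d[0]*XJ+d[1]*YJ).round(0))
```

```text
t 12.95 jig [  69.1 -143.8] tcp [669.   40.8  81.7] close 114.1 F [-0.5  2.   1.6] open 13.9 g 8.0 q6 -1.97
[  61. -146.] [ 6. -7.]
[  51. -147.] [ 5. -8.]
[  42. -147.] [ 4. -9.]
[  33. -146.] [ 2. -9.]
[  24. -143.] [ 1. -9.]
[  16. -138.] [-0. -9.]
[   8. -133.] [-2. -9.]
[   1. -127.] [-3. -9.]
[  -4. -119.] [-4. -8.]
[  -9. -111.] [-6. -7.]
[ -12. -102.] [-7. -7.]
[-14. -93.] [-8. -5.]
```

Call:
{"name": "jog_arm", "arguments": {
  "motion": [
    [[6,-7,0],0,-1],
    [[5,-8,0],0,-1],
    [[4,-9,0],0,-1],
    [[2,-9,0],0,-1],
    [[1,-9,0],0,-1]
  ]
}}

```text
clock: 13.37
tcp_pos: [0.6875, -0.0028, 0.0816]
eef_rot: [0.0, -0.208, 0.978, -0.0]
ft_force: [-0.8, 2.7, 1.0]
opening: 0.0136
grasp_force: 8.0
```

```bash
python3 -c "
from h import *
st()"
```

```text
t 13.37 jig [  21.6 -142.9] tcp [687.5  -2.8  81.6] close 114.1 F [-0.8  2.7  1. ] open 13.6 g 8.0 q6 -2.03
```

Call:
{"name": "jog_arm", "arguments": {
  "motion": [
    [[0,-9,0],0,-1],
    [[-2,-8,0],0,-1],
    [[-3,-8,0],0,-1],
    [[-4,-8,0],0,-1],
    [[-6,-7,0],0,-1]
  ]
}}

```text
clock: 13.78
tcp_pos: [0.6718, -0.0427, 0.0816]
eef_rot: [0.0, -0.209, 0.978, -0.0]
ft_force: [1.6, 1.2, -1.4]
opening: 0.0137
grasp_force: 8.0
```

```bash
python3 -c "
from h import *
st()"
```

```text
t 13.78 jig [  -8.3 -112.3] tcp [671.8 -42.7  81.6] close 114.1 F [ 1.6  1.2 -1.4] open 13.7 g 8.0 q6 -2.09
```

Call:
{"name": "jog_arm", "arguments": {
  "motion": [
    [[-7,-7,0],0,-1],
    [[-8,-5,0],0,-1],
    [[-2,-1,0],0,-1],
    [[-1,-1,0],0,-1],
    [[0,0,0],0,-1]
  ]
}}

```text
clock: 14.2
tcp_pos: [0.6547, -0.0563, 0.0817]
eef_rot: [0.001, -0.209, 0.978, -0.001]
ft_force: [6.2, -1.9, -5.1]
opening: 0.0137
grasp_force: 8.0
```

```bash
python3 -c "
from h import *
st()"
```

```text
t 14.2 jig [-13.7 -91.1] tcp [654.7 -56.3  81.7] close 114.1 F [ 6.2 -1.9 -5.1] open 13.7 g 8.0 q6 -2.11
```

Call:
{"name": "jog_arm", "arguments": {
  "motion": [
    [[-2,-1,0],0,-1],
    [[0,0,0],0,-1],
    [[0,0,0],0,0.2],
    [[0,0,0],0,0.2],
    [[0,0,0],0,0.2]
  ]
}}

```text
clock: 14.62
tcp_pos: [0.651, -0.0565, 0.0816]
eef_rot: [-0.001, -0.209, 0.978, 0.0]
ft_force: [-0.1, 0.4, 0.0]
opening: 0.0314
grasp_force: 0.0
```

Call:
{"name": "jog_arm", "arguments": {
  "motion": [
    [[0,0,0],0,0.2],
    [[0,0,0],0,0.2],
    [[0,0,30],0,0.2],
    [[0,0,40],0,0.2],
    [[0,0,40],0,0.2]
  ]
}}

```text
clock: 15.03
tcp_pos: [0.6502, -0.0563, 0.1909]
eef_rot: [-0.002, -0.209, 0.978, 0.001]
ft_force: [1.2, 0.3, 0.1]
opening: 0.0528
grasp_force: 0.0
```

Call:
{"name": "jog_arm", "arguments": {
  "motion": [
    [[0,41,0],0,0.2],
    [[0,41,0],0,0.2],
    [[0,41,0],0,0.2],
    [[0,41,0],0,0.2],
    [[0,41,0],0,0.2]
  ]
}}

```text
clock: 15.45
tcp_pos: [0.6516, 0.1501, 0.1921]
eef_rot: [0.0, -0.208, 0.978, -0.0]
ft_force: [0.0, -0.4, 0.8]
opening: 0.0528
grasp_force: 0.0
```

Run:
```python
from h import *
st();b=snap('top','t5.png');a=snap('scene','s5.png')
c=cv2.resize(a[150:270,180:300],(480,480),interpolation=cv2.INTER_CUBIC)
d=cv2.resize(b[140:220,250:302],None,fx=6,fy=6,interpolation=cv2.INTER_CUBIC)
for p in [(-14,-93,.108),(-20,-75,.075),(20,-75,.075)]:
    w=O+p[0]/1e3*XJ+p[1]/1e3*YJ;q=np.r_[w,p[2]];print(p,(np.array(proj('scene',q))-[180,150])*4,(np.array(proj('top',q))-[250,140])*6+[480,0])
cv2.imwrite('pics/c5.png',np.hstack([c,d])[:,:,::-1])
```

```text
t 15.45 jig [ 175.9 -172.5] tcp [651.6 150.1 192.1] close 114.1 F [ 0.  -0.4  0.8] open 52.8 g 0.0 q6 -1.8
(-14, -93, 0.108) [228.05616562 349.66489047] [664.99209448  50.61280471]
(-20, -75, 0.075) [206.75019569 365.68868119] [685.56658536  92.19039382]
(20, -75, 0.075) [260.87912492 338.12441613] [612.75956135 122.32450085]
```

View pics/c5.png

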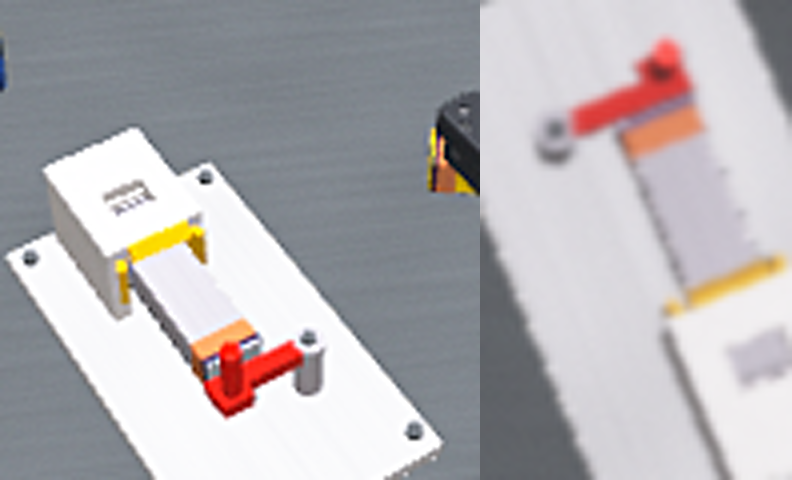

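The picture shows the pin at crop (231,348) and (664,52), matching the predicted shut positions (228,350) and (665,51). The tube is home behind the arm, with bare steel in the window and the robot clear. Handing in.

```bash
python3 -c "
from rig import robot
print(robot.finish_job())"
```

```text
the job is handed in; nothing more can be done
None
```

I turned the tube end for end and slid it home with its bare end inside, then shut the red latch and moved the arm clear. I handed the job in at about 15.5 s; the final pictures agree, but the verdict was not shown.

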